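# Put the clay stamp away in the push-latch box

### The job

Put the stamp with the terracotta foot and dark handle away in the wooden stamp box: press the lid down at its green spot to free the push-push latch and let it spring wide open, stand the stamp upright on the floor inside, then push the lid shut and press the green spot again until it latches. Press slowly by feel, since how far down the latch clicks differs from day to day, and never push on the lid or box with more than 16 N. Leave all the other things where they are.

Things in the scene. Friction and masses are not known exactly. Their poses are not given: they have to be found in the camera images.
- case: Wooden stamp box fixed to the table, 165 (x) x 200 (y) mm, 80 mm high, walls and floor 8 mm, inside 149 x 184 mm without dividers. Origin: centre of its underside, z up; -x is its front, facing the robot, where a dark steel latch housing 50 mm wide stands 32 mm out, top 2 mm below the rim, with an 8 mm brass spring plunger rising 21 mm above it when the lid is open. The lid hinges on the far (+x) side.
- case_floor (a point): Centre of the box's inner floor, 8 mm above the table and 72 mm below the rim; axes as case. The front half has the most room below the open lid for a gripper.
- lid_hinge (a point): Midway on the hinge line of the pale wooden lid, at the panel's underside: 82.5 mm behind (+x) the box centre, 93 mm above the table. The lid, a flat panel, stretches 200 mm from here along this point's -x to its front edge, is 212 mm wide, 8 mm thick, outer face to +z at z = 8 mm; under the spot a steel tongue with a pin (12 x 24 x 41 mm) sticks out of its inner face; latched it is level, 13 mm above the rim. More than 16 N on it or on the box is too much.
- lid_press (a point): Centre of the green spot (30 mm) on the outer face above the latch, 181 mm from the hinge line, 101 mm above the table when latched. Latched, it yields from 4 N on, 0.2 N more per mm; the click comes 3.5 to 12 mm down, unknown beforehand, the hard stop 1.2 mm later. 9 N here is always at the hard stop. Let go there: the lid springs up.
- lid (a joint): Lid angle, rad: 0 latched and level, negative when pressed below, 1.5 wide open, upright. Freed, a damped spring opens it in about 3 s; let the front rise 40 mm or more before shutting. To latch, press the green spot past level to the hard stop, 5 to 13.5 mm below level (up to 7 N to get there; 9 N is at the stop), and let go: it returns to 0 and stays. Let go too early, it springs open again.
- stamp: The stamp to put away: terracotta foot 42 mm across and 18 mm high, with an upright dark wooden round handle 24 mm thick from 18 to 60 mm height. 50 to 100 g, stands upright on the table. Origin at the centre of its underside, z up along the handle.
- stored_stamp: Another stamp of the same shape and size, with blue foot and pale handle, already standing in the rear part of the box. Origin at the centre of its underside. Leave it.
- cup: White cup 64 mm across, 75 mm high, standing on the table near the stamp. Origin at the centre of its underside. Leave it.
- dish: Terracotta bowl 72 mm across, 32 mm high, standing near the stamp. Origin at the centre of its underside. Leave it.
- rolling_pin: Wooden rolling pin, 300 mm long along its x, 44 mm thick, on two small rubber rests, to the left of the table. Origin below its middle. Leave it.
- brush: Flat brush about 180 mm long lying along its x on the table to the left; origin below its middle. Leave it.
- spatula: Spatula about 250 mm long lying along its x on the table at the far right; origin below its middle. Leave it.
- tile: Square terracotta tile 100 x 100 x 9 mm lying on the table to the left. Origin at the centre of its underside. Leave it.
Things that resemble listed ones, but are neither listed nor needed, are in the scene too. Leave any red or yellow look-alike of the stamp alone.

How it is judged:
By the outcome, as a careful person would: the job done as asked, in the order asked, and still so for the second after the job is handed in, with the robot touching nothing.
It also fails if it takes over 67 s, if anything falls off the work surface, if the arm or the gripper's body presses on something with over 40 N, if the wrist force passes 120 N, or if a joint passes its speed limit or range.

### The arm

A 6-joint arm with a two-finger parallel gripper is mounted at the origin on the work surface. World frame = base frame: x ahead of the robot, y to its left, z up, the work surface at z = 0. Lengths are in m, angles in rad, forces in N, time in s.
With the tool pointing down it reaches from about 0.375 to 0.9 m from the base axis. Payload 3.1 kg.
Tool frame: the origin (TCP) lies where the fingers leave the gripper's body, on its centre line; the fingertips stand 73 mm ahead of it and the grasp point (between the pads) lies 54 mm ahead of it; z points along the fingers, y is the line along which they close (so a half turn about z gives the same grasp; the last joint's range is limited). The gripper opens to 85 mm and grips with 20 to 120 N. Pads are 22 mm wide; open, the fingers measure 114 mm over their backs; the gripper's body (76 mm by 85 mm) begins 54 mm behind the grasp point. The pads swing forward as they close: fully open they stand 13 mm farther back than shut.
Start: joints at [0.943, 0.527, 1.433, -0, 1.181, -0.178], TCP at [0.272, 0.563, 0.304] pointing down, gripper open.
Joint ranges: [-3.08, 3.08], [-0.75, 2.2], [0.22, 2.44], [-1.43, 4.57], [0, 2.65], [-2.85, 2.85]. Speed limits (rad/s): [2.79, 2.79, 3.14, 3.14, 3.14, 3.14].

### API

Orientations are given as a unit quaternion [x, y, z, w].
In Python, from station import manip gives the robot as it stands.
- The arm moves only by the shell command python3 -m crank 'ROWS' [FORCE]. ROWS is JSON, a list of rows, each an object with "dp": the shift along the tool's x, y, z normalised to -1 to 1, where 1 is 50 cm, a list of three; "delta_rot": the turn, a rotation vector about the tool's x, y, z normalised to -1 to 1, where 1 is 2 pi rad, a list of three; "fingers": the opening, from -1 (shut) to 1 (fully open). A call has 1 to 12 rows; each row shifts and turns the commanded pose from where the row before left it, along the tool's axes as they then stand; what a row does not reach is not made up. A row lasts 1/12 s, in which the tool goes at most 41.7 mm and 7.16 degrees, less where a joint would pass 70% of its speed; a pose out of reach is approached as far as the arm can. A call with a number of a shift or a turn outside -1 to 1 is refused whole. A call with a gripper value outside its range is refused whole. The fingers move at their own pace and stop on an object; FORCE is the grip in N (left out, the last holds). Time passes only in rows, so rows that do not move let the fingers close. It gives the time, the measured TCP pose, the force, the opening and the grip force at its end, in the units of the state.
- manip.sense(): the state, without advancing time (a new reading comes with each control period).
- manip.snapshot(name): name is "side" or "top" or "wrist"; returns (picture, depth): 384x512x3 uint8, red, green, blue; 384x512 float32, m along the optical axis (not along the pixel's ray), 0 where there is no reading.
- manip.camera_model(name): a dict with "fx", "fy", "cx", "cy" (pixels), "origin" and "attitude" of the camera in the world. Camera axes: x right, y up, looking along -z (the intrinsics and any distortion apply to the point x, -y, -z); pixel columns grow to the right and rows downward; lengths in m; the calibration is good to about 2 mm. A picture is of the moment at which its call begins: read the wrist's pose just before it. camera_model takes no time and is no camera call; for the wrist camera it gives the pose at the moment of the call.
- manip.sign_off(): hands the job in; it is judged then, once.
The state is a dict: "t": time; "q": joint angles; "qd": joint speeds; "tau": joint torques, N m; "tcp_pos": TCP position; "tool_rot": TCP orientation; "force": force on the tool from outside, world axes, zero at the start; "ft_torque": the same for the moment, N m; "finger_gap": opening from 0.0 (shut) to 1.0 (fully open); "gripper_force": force on a finger pad.
Only numpy, scipy, OpenCV 4.12 (cv2) and the standard library are available. Lean on these libraries where they do the work, as an engineer would, in place of code of your own. Each camera call takes 0.05 s, during which the arm holds its last target. There are 200 camera calls.

## Working session

There is one attempt and no reset: what is moved stays moved. The work goes in short steps, Python scripts to look and compute and a shell command to move; the robot and the scene stay as the last step left them, time stands still between calls to the robot, and variables do not carry over. Pictures are saved under pics/ and viewed, at most 10 in all, crops included, and the job is handed in when it is done.

```bash
ls; mkdir -p pics; cat > h.py <<'E'
import numpy as np, cv2
from scipy.spatial.transform import Rotation as R
from station import manip
def att(a):
    a=np.array(a,float)
    return a if a.shape==(3,3) else R.from_quat(a).as_matrix()
def snap(name,f):
    m=manip.camera_model(name); p,d=manip.snapshot(name)
    cv2.imwrite('pics/%s.png'%f,p[:,:,::-1]); np.savez('pics/%s.npz'%f,p=p,d=d,fx=m['fx'],fy=m['fy'],cx=m['cx'],cy=m['cy'],o=m['origin'],a=att(m['attitude']))
def cloud(f):
    z=np.load('pics/%s.npz'%f); d=z['d']; v,u=np.mgrid[:d.shape[0],:d.shape[1]]
    c=np.stack([(u-z['cx'])/z['fx']*d,-(v-z['cy'])/z['fy']*d,-d],-1)
    P=c@z['a'].T+z['o']; P[d==0]=np.nan
    return P,z['p']
E
python3 - <<'E'
from h import *
s=manip.sense(); print({k:np.round(v,3) for k,v in s.items()})
for n in ('top','side'):
    m=manip.camera_model(n); print(m); snap(n,n+'0')
a=cv2.imread('pics/top0.png');b=cv2.imread('pics/side0.png')
cv2.imwrite('pics/top0b.png',cv2.resize(a,(800,600)))
E
```

```text
pics
{'t': np.float64(0.0), 'q': array([ 0.942,  0.528,  1.434, -0.   ,  1.181, -0.178]), 'qd': array([-0.001,  0.001, -0.001, -0.001,  0.   ,  0.   ]), 'tau': array([ 1.0000e-03, -4.4234e+01, -1.7803e+01, -0.0000e+00,  8.0000e-03,
        0.0000e+00]), 'tcp_pos': array([0.271, 0.562, 0.303]), 'tool_rot': array([ 0.223,  0.975, -0.001, -0.   ]), 'force': array([-0.749, -1.102, -0.017]), 'ft_torque': array([ 0.014,  0.05 , -0.016]), 'gripper_force': np.float64(0.0), 'finger_gap': np.float64(1.003)}
{'fx': 357.05265278359275, 'fy': 357.05265278359275, 'cx': 252.34833059994506, 'cy': 189.5251825434465, 'origin': array([0.48484855, 0.05918025, 1.13529162]), 'attitude': array([ 0.01822506, -0.02258081, -0.7001686 ,  0.71338761])}
{'fx': 413.53609349141414, 'fy': 413.53609349141414, 'cx': 260.52140224722876, 'cy': 196.33477649107675, 'origin': array([-0.00819897, -0.78412573,  0.91111828]), 'attitude': array([ 0.41226662, -0.11548246, -0.2690675 ,  0.8627298 ])}
```

View pics/top0b.png

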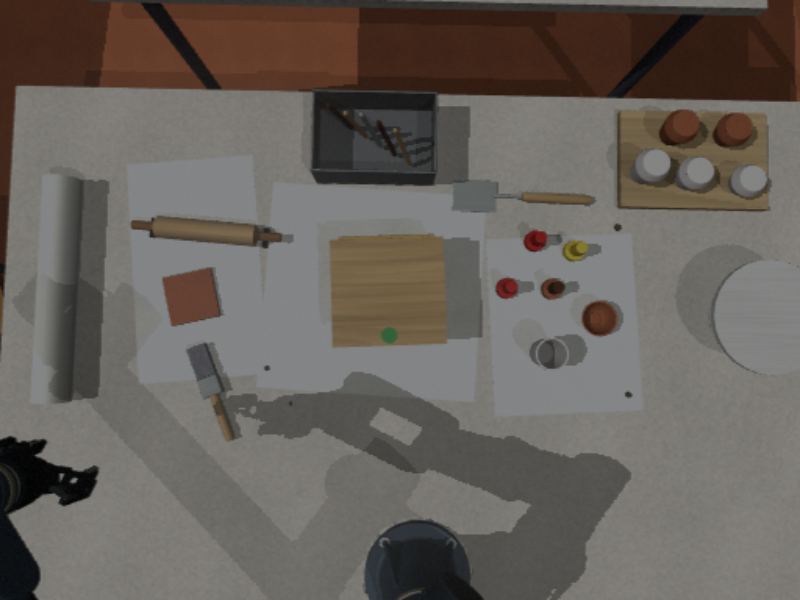

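View pics/side0.png

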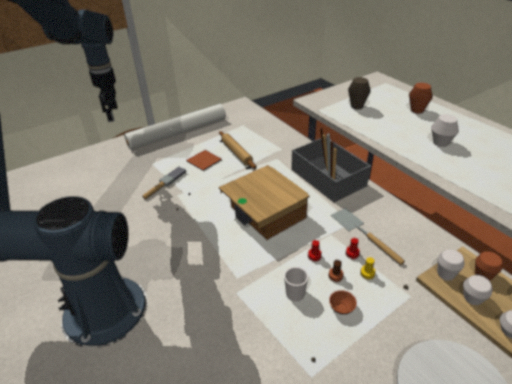

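The top view (800x600) shows the box lid at 330-447 x 235-347 with its green spot at (390,335). What could be taken for the stamp: terracotta/dark at (553,288), red at (507,288) and (537,240), yellow at (575,250). The cup is at (550,350) and the bowl at (600,318). By the description I choose (553,288), which is (336,270) in the side view.

```bash
python3 - <<'E'
from h import *
P,p=cloud('top0'); Ps,ps=cloud('side0')
s=512/800
def box(u0,v0,u1,v1,zlo,zhi,P=P):
    Q=P[v0:v1,u0:u1].reshape(-1,3); return Q[(Q[:,2]>zlo)&(Q[:,2]<zhi)]
L=box(205,145,292,228,.085,.12); print('lid n',len(L),L.min(0),L.max(0),L.mean(0), np.median(L[:,2]))
# lid orientation
r=cv2.minAreaRect((L[:,:2]*1000).astype(np.float32)); print('lid rect',r)
hsv=cv2.cvtColor(p,cv2.COLOR_RGB2HSV)
g=(hsv[...,0]>40)&(hsv[...,0]<85)&(hsv[...,1]>120); G=P[g]; print('green',g.sum(),np.nanmean(G,0))
hs=cv2.cvtColor(ps,cv2.COLOR_RGB2HSV); g=(hs[...,0]>40)&(hs[...,0]<85)&(hs[...,1]>120); print('green side',g.sum(),np.nanmean(Ps[g],0))
for n,c in dict(stamp=(553,288),redA=(507,288),redB=(537,240),yel=(575,250),cup=(550,350),dish=(600,318)).items():
    u,v=int(c[0]*s),int(c[1]*s); k=22 if n in('cup','dish') else 13
    Q=box(u-k,v-k,u+k,v+k,.012,.1); print(n,len(Q),'med',np.median(Q,0).round(3),'min',Q.min(0).round(3),'max',Q.max(0).round(3))
    T=Q[Q[:,2]>.045]; 
    if len(T): print('   top',len(T),T.mean(0).round(3))
Q=box(320,255,352,285,.02,.1,Ps); T=Q[Q[:,2]>.03]; print('side stamp',Q.min(0),Q.max(0),T.mean(0),len(T))
print('table',np.nanmedian(P[240:250,330:400,2]))
a=cv2.resize(p[140:250,300:410],(560,560),interpolation=cv2.INTER_CUBIC)
b=cv2.resize(ps[225:320,270:390],(0,0),fx=2,fy=2) 
c=np.zeros((560,800,3),np.uint8); c[:,:560]=a; c[:190,560:800]=b
cv2.imwrite('pics/crop1.png',c[:,:,::-1])
E
```

```text
lid n 5112 [ 0.4516286  -0.04254998  0.09491645] [0.66243459 0.17589564 0.10944315] [0.55589806 0.06614734 0.10219613] 0.10219457870355386
lid rect ((557.0921020507812, 66.17985534667969), (205.65533447265625, 212.4402313232422), 2.8716118335723877)
green 71 [0.34452593 0.36937701 0.27353359]
green side 55 [0.37897764 0.12837603 0.18065616]
stamp 154 med [ 0.57  -0.26   0.021] min [ 0.551 -0.282  0.013] max [ 0.592 -0.244  0.066]
   top 58 [ 0.571 -0.263  0.059]
redA 140 med [ 0.57  -0.168  0.022] min [ 0.552 -0.19   0.012] max [ 0.59  -0.153  0.065]
   top 52 [ 0.571 -0.172  0.06 ]
redB 148 med [ 0.665 -0.225  0.021] min [ 0.648 -0.25   0.012] max [ 0.69  -0.209  0.065]
   top 57 [ 0.668 -0.228  0.059]
yel 153 med [ 0.647 -0.303  0.025] min [ 0.63  -0.326  0.013] max [ 0.669 -0.289  0.066]
   top 60 [ 0.649 -0.307  0.059]
cup 298 med [ 0.443 -0.262  0.056] min [ 0.414 -0.322  0.012] max [ 0.517 -0.216  0.081]
   top 194 [ 0.443 -0.251  0.066]
dish 296 med [ 0.512 -0.363  0.025] min [ 0.45  -0.387  0.012] max [ 0.549 -0.273  0.081]
   top 6 [ 0.453 -0.274  0.076]
side stamp [ 0.55673816 -0.27756759  0.02000634] [ 0.58706844 -0.25330344  0.06159547] [ 0.56592073 -0.26852139  0.05041555] 101
table 0.001383712139965243
```

View pics/crop1.png

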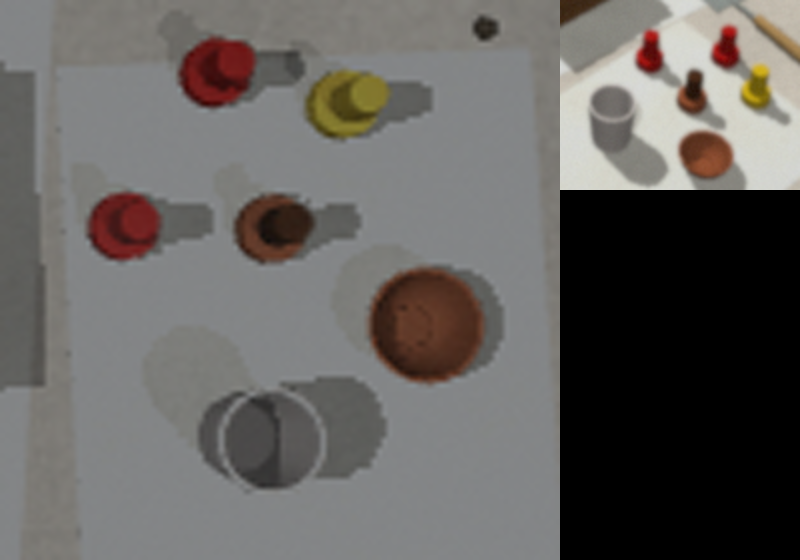

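The close crop confirms it: terracotta foot with a dark handle at crop (275,228), between red (125,225) and the bowl. So that is the stamp, at about (0.571, -0.264).

```bash
cat >> h.py <<'E'
def go(target,yaw=None,src=None):
    """turn (rad about tool z) so tool y is at yaw+90deg (mod 180), then dp total in tool axes units"""
    s=manip.sense(); M=R.from_quat(s['tool_rot']).as_matrix(); p=np.array(src if src is not None else s['tcp_pos'])
    if yaw is not None:
        y=M[:,1]; cur=np.arctan2(y[1],y[0]); d=(yaw+np.pi/2-cur+np.pi/2)%np.pi-np.pi/2
        print('turn tool z deg',np.degrees(-d).round(2),'units',(-d/2/np.pi).round(4)); M=R.from_rotvec([0,0,d]).as_matrix()@M
    v=M.T@(np.array(target)-p); print('dp units',(v/.5).round(4),'rows>=',np.ceil(np.linalg.norm(v)/.0417),'tilt z',M[:,2].round(3))
E
python3 - <<'E'
from h import *
P,p=cloud('top0'); hsv=cv2.cvtColor(p,cv2.COLOR_RGB2HSV)
g=np.zeros(p.shape[:2],bool); w=(slice(195,232),slice(215,285)); 
g[w]=((hsv[...,0]>40)&(hsv[...,0]<95)&(hsv[...,1]>100))[w]; Q=P[g]; print('green',g.sum(),np.nanmedian(Q,0))
# edge fits for yaw: left/right lid edges
m=(P[...,2]>.093)&(P[...,2]<.112); 
rows=range(158,216); l=[];r=[]
for v in rows:
    u=np.where(m[v,200:300])[0]+200
    if len(u)>20: l.append(P[v,u.min()]); r.append(P[v,u.max()])
for e in (l,r):
    e=np.array(e); k=np.polyfit(e[:,0],e[:,1],1); print('edge yaw deg',np.degrees(np.arctan(k[0])), 'y at .557',np.polyval(k,.557))
M=manip.camera_model('wrist'); s=manip.sense(); print('wrist cam rel', R.from_quat(s['tool_rot']).inv().apply(np.array(M['origin'])-s['tcp_pos']))
yaw=.05
go([.476,.062,.24],yaw)
E
```

```text
green 67 [0.47369461 0.06177109 0.10325607]
edge yaw deg 3.1059164271315516 y at .557 0.17091337112531135
edge yaw deg 3.154728218560149 y at .557 -0.03843429685235103
wrist cam rel [ 0.06673464  0.00051526 -0.06992152]
turn tool z deg -28.64 units -0.0795
dp units [-0.3587 -1.0198  0.1279] rows>= 14.0 tilt z [-0.    -0.002 -1.   ]
```

```bash
python3 -m crank '[{"dp":[0,0,0],"delta_rot":[0,0,-0.0198],"fingers":-1},{"dp":[0,0,0],"delta_rot":[0,0,-0.0198],"fingers":-1},{"dp":[0,0,0],"delta_rot":[0,0,-0.0198],"fingers":-1},{"dp":[0,0,0],"delta_rot":[0,0,-0.0198],"fingers":-1},{"dp":[-0.0224,-0.0637,0],"delta_rot":[0,0,-0.0006],"fingers":-1},{"dp":[-0.0224,-0.0637,0.004],"delta_rot":[0,0,0],"fingers":-1},{"dp":[-0.0224,-0.0637,0.008],"delta_rot":[0,0,0],"fingers":-1},{"dp":[-0.0224,-0.0637,0.008],"delta_rot":[0,0,0],"fingers":-1},{"dp":[-0.0224,-0.0637,0.008],"delta_rot":[0,0,0],"fingers":-1},{"dp":[-0.0224,-0.0637,0.008],"delta_rot":[0,0,0],"fingers":-1},{"dp":[-0.0224,-0.0637,0.008],"delta_rot":[0,0,0],"fingers":-1},{"dp":[-0.0224,-0.0637,0.008],"delta_rot":[0,0,0],"fingers":-1}]' 20
python3 -m crank '[{"dp":[-0.0224,-0.0637,0.008],"delta_rot":[0,0,0],"fingers":-1},{"dp":[-0.0224,-0.0637,0.008],"delta_rot":[0,0,0],"fingers":-1},{"dp":[-0.0224,-0.0637,0.008],"delta_rot":[0,0,0],"fingers":-1},{"dp":[-0.0224,-0.0637,0.008],"delta_rot":[0,0,0],"fingers":-1},{"dp":[-0.0224,-0.0637,0.008],"delta_rot":[0,0,0],"fingers":-1},{"dp":[-0.0224,-0.0637,0.008],"delta_rot":[0,0,0],"fingers":-1},{"dp":[-0.0224,-0.0637,0.008],"delta_rot":[0,0,0],"fingers":-1},{"dp":[-0.0224,-0.0637,0.008],"delta_rot":[0,0,0],"fingers":-1},{"dp":[0,0,0],"delta_rot":[0,0,0],"fingers":-1}]'
python3 -c "
from h import *
go([.475,.062,.184],.0545); print(manip.sense()['force'])
snap('wrist','w1')"
```

```text
t: 1.1
tcp_pos: [0.3743, 0.3114, 0.2776]
tool_rot: [-0.026, 1.0, -0.0, -0.0]
force: [1.9, 0.3, -1.0]
finger_gap: -0.003
gripper_force: 0.0
t: 1.85
tcp_pos: [0.4799, 0.0583, 0.2454]
tool_rot: [-0.023, 1.0, -0.001, 0.001]
force: [0.6, -0.2, 0.2]
finger_gap: 0.002
gripper_force: 0.0
turn tool z deg -0.47 units -0.0013
dp units [0.0098 0.0082 0.1228] rows>= 2.0 tilt z [ 0.003 -0.002 -1.   ]
[ 0.63532164 -0.2295303   0.20186095]
```

View pics/w1.png

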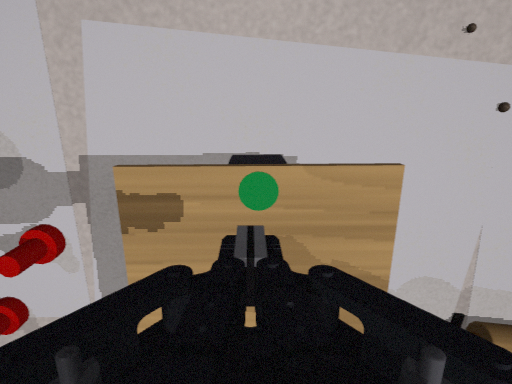

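The wrist view shows the green spot at (258,190) in front of the closed fingertips (251,240), with the latch housing behind it at (258,158). I'll localize the spot from the depth here.

```bash
python3 - <<'E'
from h import *
P,p=cloud('w1'); hsv=cv2.cvtColor(p,cv2.COLOR_RGB2HSV)
g=(hsv[...,0]>50)&(hsv[...,0]<90)&(hsv[...,1]>150); c=np.nanmedian(P[g],0); print(g.sum(),c)
# front edge of lid yaw
e=np.array([P[170,130],P[170,390]]); print(e)
go([c[0]+.001,c[1],.184],.0545)
E
```

```text
2355 [0.46947754 0.06174632 0.18522579]
[[ 0.4612531  -0.03093585  0.10029788]
 [ 0.45204882  0.15884297  0.10196445]]
turn tool z deg -0.46 units -0.0013
dp units [0.0153 0.0034 0.1229] rows>= 2.0 tilt z [ 0. -0. -1.]
```

```bash
python3 - <<'E'
from h import *
P,p=cloud('w1'); c=np.nanmedian(P[184:197,250:267].reshape(-1,3),0); print(c)
go([c[0]+.001,c[1],.184],.052)
E
```

```text
[0.47143645 0.06371034 0.10284433]
turn tool z deg -0.32 units -0.0009
dp units [0.0112 0.0071 0.1229] rows>= 2.0 tilt z [ 0. -0. -1.]
```

```bash
python3 -m crank '[{"dp":[0.005,0.003,0.03],"delta_rot":[0,0,-0.001],"fingers":-1},{"dp":[0.005,0.003,0.03],"delta_rot":[0,0,0],"fingers":-1},{"dp":[0,0,0.03],"delta_rot":[0,0,0],"fingers":-1},{"dp":[0,0,0.02],"delta_rot":[0,0,0],"fingers":-1},{"dp":[0,0,0.005],"delta_rot":[0,0,0],"fingers":-1},{"dp":[0,0,0],"delta_rot":[0,0,0],"fingers":-1},{"dp":[0,0,0],"delta_rot":[0,0,0],"fingers":-1}]'
python3 -m crank '[{"dp":[0,0,0.002],"delta_rot":[0,0,0],"fingers":-1},{"dp":[0,0,0.002],"delta_rot":[0,0,0],"fingers":-1},{"dp":[0,0,0.002],"delta_rot":[0,0,0],"fingers":-1},{"dp":[0,0,0.002],"delta_rot":[0,0,0],"fingers":-1},{"dp":[0,0,0],"delta_rot":[0,0,0],"fingers":-1}]'
```

```text
t: 2.48
tcp_pos: [0.4715, 0.0665, 0.1887]
tool_rot: [-0.029, 1.0, 0.0, -0.0]
force: [0.7, -0.0, 0.3]
finger_gap: -0.002
gripper_force: 0.0
t: 2.9
tcp_pos: [0.4717, 0.0658, 0.1844]
tool_rot: [-0.029, 1.0, -0.0, 0.0]
force: [0.3, -0.1, -0.2]
finger_gap: -0.001
gripper_force: 0.0
```

```bash
python3 -m crank '[{"dp":[0,-0.003,0.002],"delta_rot":[0,0,0],"fingers":-1},{"dp":[0,-0.003,0.002],"delta_rot":[0,0,0],"fingers":-1},{"dp":[0,0,0.002],"delta_rot":[0,0,0],"fingers":-1},{"dp":[0,0,0.002],"delta_rot":[0,0,0],"fingers":-1},{"dp":[0,0,0.002],"delta_rot":[0,0,0],"fingers":-1},{"dp":[0,0,0.002],"delta_rot":[0,0,0],"fingers":-1},{"dp":[0,0,0],"delta_rot":[0,0,0],"fingers":-1}]'
python3 -m crank '[{"dp":[0,0,0.001],"delta_rot":[0,0,0],"fingers":-1},{"dp":[0,0,0.001],"delta_rot":[0,0,0],"fingers":-1},{"dp":[0,0,0.001],"delta_rot":[0,0,0],"fingers":-1},{"dp":[0,0,0.001],"delta_rot":[0,0,0],"fingers":-1},{"dp":[0,0,0.001],"delta_rot":[0,0,0],"fingers":-1},{"dp":[0,0,0],"delta_rot":[0,0,0],"fingers":-1}]'
python3 -m crank '[{"dp":[0,0,0.001],"delta_rot":[0,0,0],"fingers":-1},{"dp":[0,0,0.001],"delta_rot":[0,0,0],"fingers":-1},{"dp":[0,0,0.001],"delta_rot":[0,0,0],"fingers":-1},{"dp":[0,0,0.001],"delta_rot":[0,0,0],"fingers":-1},{"dp":[0,0,0],"delta_rot":[0,0,0],"fingers":-1}]'
```

```text
t: 3.48
tcp_pos: [0.4718, 0.0628, 0.1782]
tool_rot: [-0.029, 1.0, 0.0, -0.0]
force: [-0.0, -0.1, 0.4]
finger_gap: 0.001
gripper_force: 0.0
t: 3.98
tcp_pos: [0.4718, 0.0629, 0.1758]
tool_rot: [-0.029, 1.0, 0.0, -0.0]
force: [-0.9, 1.0, -0.6]
finger_gap: -0.002
gripper_force: 0.0
t: 4.4
tcp_pos: [0.4718, 0.0628, 0.1741]
tool_rot: [-0.029, 1.0, -0.0, 0.0]
force: [-1.0, -0.1, 2.6]
finger_gap: -0.004
gripper_force: 1.5
```

```bash
python3 -m crank '[{"dp":[0,0,0.001],"delta_rot":[0,0,0],"fingers":-1},{"dp":[0,0,0.001],"delta_rot":[0,0,0],"fingers":-1},{"dp":[0,0,0.001],"delta_rot":[0,0,0],"fingers":-1},{"dp":[0,0,0],"delta_rot":[0,0,0],"fingers":-1}]'
python3 -m crank '[{"dp":[0,0,0.001],"delta_rot":[0,0,0],"fingers":-1},{"dp":[0,0,0.001],"delta_rot":[0,0,0],"fingers":-1},{"dp":[0,0,0.001],"delta_rot":[0,0,0],"fingers":-1},{"dp":[0,0,0],"delta_rot":[0,0,0],"fingers":-1}]'
```

```text
t: 4.73
tcp_pos: [0.4718, 0.0628, 0.1724]
tool_rot: [-0.029, 1.0, -0.0, -0.0]
force: [-0.5, 0.7, 4.9]
finger_gap: -0.0
gripper_force: 2.0
t: 5.07
tcp_pos: [0.4718, 0.0628, 0.1708]
tool_rot: [-0.029, 1.0, -0.0, -0.0]
force: [-1.5, -0.8, 5.6]
finger_gap: -0.002
gripper_force: 2.2
```

```bash
for i in 1 2 3; do python3 -m crank '[{"dp":[0,0,0.001],"delta_rot":[0,0,0],"fingers":-1},{"dp":[0,0,0.001],"delta_rot":[0,0,0],"fingers":-1},{"dp":[0,0,0],"delta_rot":[0,0,0],"fingers":-1}]' | egrep 'tcp|^force'; done
```

```text
tcp_pos: [0.4718, 0.0628, 0.1698]
force: [-1.5, 0.1, 4.4]
tcp_pos: [0.4717, 0.0628, 0.1689]
force: [-0.9, 0.1, 4.6]
tcp_pos: [0.4717, 0.0628, 0.168]
force: [-1.6, 0.5, 5.7]
```

```bash
python3 -m crank '[{"dp":[0,0,0.001],"delta_rot":[0,0,0],"fingers":-1},{"dp":[0,0,0.001],"delta_rot":[0,0,0],"fingers":-1},{"dp":[0,0,0],"delta_rot":[0,0,0],"fingers":-1}]' | egrep 'tcp|^force'
python3 -m crank '[{"dp":[0,0,0.001],"delta_rot":[0,0,0],"fingers":-1},{"dp":[0,0,0.001],"delta_rot":[0,0,0],"fingers":-1},{"dp":[0,0,0],"delta_rot":[0,0,0],"fingers":-1}]' | egrep 'tcp|^force'
```

```text
tcp_pos: [0.4717, 0.0628, 0.1673]
force: [-2.7, 0.1, 8.5]
tcp_pos: [0.4717, 0.0628, 0.1667]
force: [-3.8, 0.5, 13.6]
```

Hard stop at TCP z ≈ 0.167, about 7 mm down. I'll release upward, clear of the lid's sweep, and go to the stamp.

```bash
python3 -m crank '[{"dp":[0,0,-0.05],"delta_rot":[0,0,0],"fingers":-1},{"dp":[0.02,0,-0.06],"delta_rot":[0,0,0],"fingers":-1},{"dp":[0.03,0,-0.06],"delta_rot":[0,0,0],"fingers":-1},{"dp":[0.03,-0.04,-0.04],"delta_rot":[0,0,0],"fingers":0.3},{"dp":[0,-0.065,0],"delta_rot":[0,0,0],"fingers":0.3},{"dp":[0,-0.065,0],"delta_rot":[0,0,0],"fingers":0.3},{"dp":[0,-0.065,0],"delta_rot":[0,0,0],"fingers":0.3},{"dp":[0,-0.065,0],"delta_rot":[0,0,0],"fingers":0.3},{"dp":[0,-0.065,0],"delta_rot":[0,0,0],"fingers":0.3},{"dp":[0,-0.065,0],"delta_rot":[0,0,0],"fingers":0.3},{"dp":[0,-0.065,0],"delta_rot":[0,0,0],"fingers":0.3},{"dp":[0,-0.065,0],"delta_rot":[0,0,0],"fingers":0.3}]'
python3 -c "
from h import *
go([.571,-.264,.2],.052)"
```

```text
t: 7.32
tcp_pos: [0.4481, -0.2208, 0.2705]
tool_rot: [-0.029, 1.0, 0.0, 0.0]
force: [0.3, -0.2, -0.3]
finger_gap: 0.65
gripper_force: 0.0
turn tool z deg 0.31 units 0.0009
dp units [-0.2409 -0.0991  0.141 ] rows>= 4.0 tilt z [ 0.  0. -1.]
```

```bash
python3 -m crank '[{"dp":[-0.04,-0.016,0],"delta_rot":[0,0,0],"fingers":0.3},{"dp":[-0.04,-0.016,0.02],"delta_rot":[0,0,0],"fingers":0.3},{"dp":[-0.04,-0.016,0.03],"delta_rot":[0,0,0],"fingers":0.3},{"dp":[-0.04,-0.016,0.03],"delta_rot":[0,0,0],"fingers":0.3},{"dp":[-0.04,-0.016,0.03],"delta_rot":[0,0,0],"fingers":0.3},{"dp":[-0.04,-0.016,0.03],"delta_rot":[0,0,0],"fingers":0.3},{"dp":[0,0,0],"delta_rot":[0,0,0],"fingers":0.3},{"dp":[0,0,0],"delta_rot":[0,0,0],"fingers":0.3}]'
python3 - <<'E'
from h import *
snap('wrist','w2'); snap('side','side2'); print(manip.sense()['tcp_pos'])
a=cv2.imread('pics/w2.png'); b=cv2.resize(cv2.imread('pics/side2.png')[90:330,130:430],(0,0),fx=.96,fy=.96)
c=np.zeros((384,800,3),np.uint8); c[:,:512]=a; c[:b.shape[0],512:512+b.shape[1]]=b; cv2.imwrite('pics/c2.png',c)
E
```

```text
t: 7.98
tcp_pos: [0.5708, -0.2599, 0.1989]
tool_rot: [-0.029, 1.0, 0.001, -0.001]
force: [-0.3, 1.1, -0.4]
finger_gap: 0.648
gripper_force: 0.0
[ 0.57001318 -0.25960724  0.20063279]
```

View pics/c2.png

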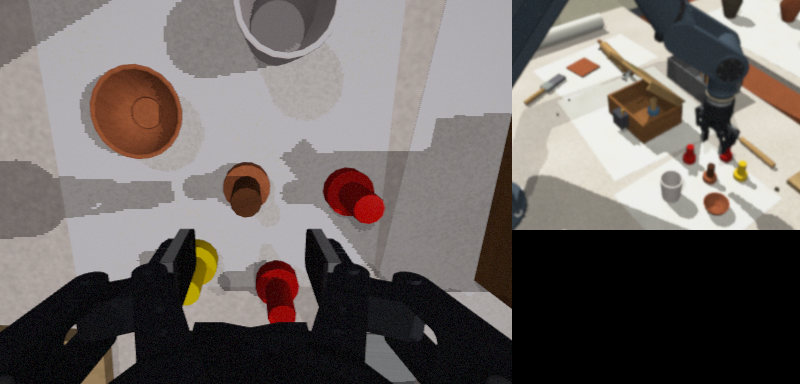

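The wrist view shows the stamp at (246,190), with its handle top near (246,205). Red is at (350,195) and yellow at (200,270). The side view shows the lid opening.

```bash
python3 - <<'E'
from h import *
P,p=cloud('w2'); Q=P[160:220,218:275].reshape(-1,3)
T=Q[(Q[:,2]>.056)&(Q[:,2]<.07)]; F=Q[(Q[:,2]>.014)&(Q[:,2]<.024)]
for n,A in (('top',T),('foot',F)): print(n,len(A),A.mean(0),A.min(0),A.max(0))
c=(T.min(0)+T.max(0))/2
r=cv2.minEnclosingCircle((T[:,:2]*1000).astype(np.float32)); print(r, cv2.minEnclosingCircle((F[:,:2]*1000).astype(np.float32)))
go([*(np.array(r[0])/1000),.099],.052)
E
```

```text
top 767 [ 0.56981484 -0.26244835  0.05976495] [ 0.55880186 -0.27429996  0.05623639] [ 0.5820401  -0.25123847  0.06199649]
foot 863 [ 0.56333659 -0.26235749  0.01792865] [ 0.54995507 -0.2822699   0.01401972] [ 0.58486345 -0.24190893  0.02391423]
((570.5357666015625, -262.6737365722656), 11.94076919555664) ((570.1972045898438, -262.4000244140625), 20.66750717163086)
turn tool z deg 0.34 units 0.0009
dp units [-0.001  -0.0064  0.2033] rows>= 3.0 tilt z [-0.001  0.001 -1.   ]
```

```bash
python3 -m crank '[{"dp":[-0.001,-0.003,0.03],"delta_rot":[0,0,0],"fingers":0.3},{"dp":[0,-0.003,0.04],"delta_rot":[0,0,0],"fingers":0.3},{"dp":[0,0,0.05],"delta_rot":[0,0,0],"fingers":0.3},{"dp":[0,0,0.045],"delta_rot":[0,0,0],"fingers":0.3},{"dp":[0,0,0.03],"delta_rot":[0,0,0],"fingers":0.3},{"dp":[0,0,0.008],"delta_rot":[0,0,0],"fingers":0.3},{"dp":[0,0,0],"delta_rot":[0,0,0],"fingers":0.3},{"dp":[0,0,0],"delta_rot":[0,0,0],"fingers":-1},{"dp":[0,0,0],"delta_rot":[0,0,0],"fingers":-1},{"dp":[0,0,0],"delta_rot":[0,0,0],"fingers":-1},{"dp":[0,0,0],"delta_rot":[0,0,0],"fingers":-1},{"dp":[0,0,0],"delta_rot":[0,0,0],"fingers":-1}]' 30
python3 -m crank '[{"dp":[0,0,0],"delta_rot":[0,0,0],"fingers":-1},{"dp":[0,0,0],"delta_rot":[0,0,0],"fingers":-1}]'
```

```text
t: 9.08
tcp_pos: [0.572, -0.2634, 0.1012]
tool_rot: [-0.029, 1.0, -0.001, 0.001]
force: [-1.2, 0.6, 6.4]
finger_gap: 0.271
gripper_force: 29.7
t: 9.25
tcp_pos: [0.5721, -0.2634, 0.1012]
tool_rot: [-0.029, 1.0, -0.001, 0.001]
force: [-0.8, 0.9, 6.1]
finger_gap: 0.27
gripper_force: 29.7
```

```bash
python3 -m crank '[{"dp":[0,0,-0.02],"delta_rot":[0,0,0],"fingers":-1},{"dp":[0,0,-0.04],"delta_rot":[0,0,0],"fingers":-1},{"dp":[0,0,-0.06],"delta_rot":[0,0,0],"fingers":-1},{"dp":[0,0,-0.07],"delta_rot":[0,0,0],"fingers":-1},{"dp":[0,0,-0.07],"delta_rot":[0,0,0],"fingers":-1},{"dp":[0,0,-0.05],"delta_rot":[0,0,0],"fingers":-1},{"dp":[0,0,-0.02],"delta_rot":[0,0,0],"fingers":-1},{"dp":[0,0,0],"delta_rot":[0,0,0],"fingers":-1}]'
python3 -c "
from h import *
snap('side','side3'); snap('top','top3')
go([.531,.0654,.26],.053)
a=cv2.imread('pics/side3.png')[100:330,130:430]; b=cv2.imread('pics/top3.png')[120:330,180:440]
c=np.zeros((600,800,3),np.uint8); c[:345,:450]=cv2.resize(a,(450,345)); c[350:560,:260]=b; c[:345,450:]=cv2.resize(b,(350,345)); cv2.imwrite('pics/c3.png',c)"
```

```text
t: 9.92
tcp_pos: [0.5724, -0.2636, 0.2678]
tool_rot: [-0.029, 1.0, -0.002, 0.003]
force: [0.7, 0.2, -1.3]
finger_gap: 0.266
gripper_force: 29.6
turn tool z deg 0.28 units 0.0008
dp units [0.0445 0.659  0.0079] rows>= 8.0 tilt z [-0.001  0.001 -1.   ]
```

View pics/c3.png

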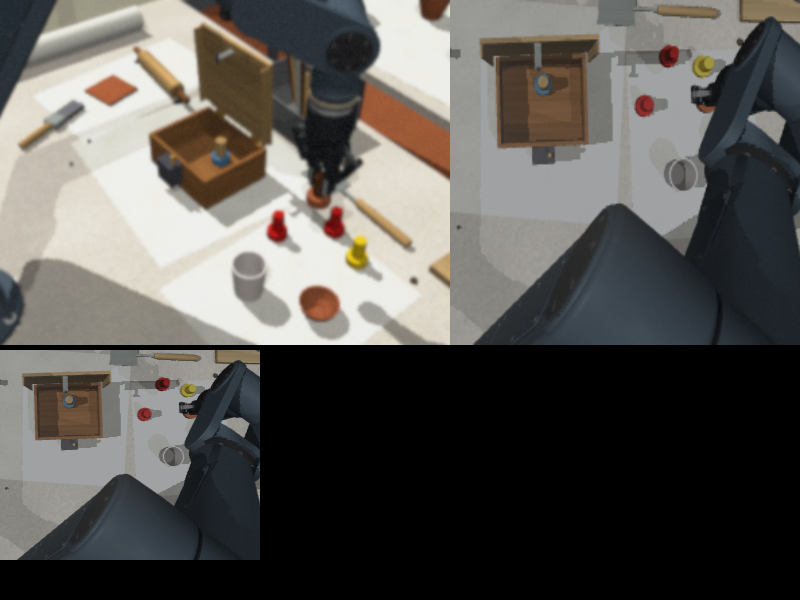

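The stamp hangs in the gripper and the lid is fully open. The stored stamp is near full-image pixel (249,172), and the box opening in the top crop spans 497-588 x 55-145.

```bash
python3 - <<'E'
from h import *
P,p=cloud('top3')
Q=P[140:215,205:290].reshape(-1,3)
Rm=Q[(Q[:,2]>.076)&(Q[:,2]<.087)]; print('rim',len(Rm),Rm.min(0),Rm.max(0)); print(cv2.minAreaRect((Rm[:,:2]*1000).astype(np.float32)))
S=P[155:190,235:265].reshape(-1,3); T=S[(S[:,2]>.062)&(S[:,2]<.074)]; print('stored top',len(T),T.mean(0) if len(T) else '')
L=Q[Q[:,2]>.15]; print('lid',len(L),L.min(0),L.max(0))
E
```

```text
rim 723 [ 0.47298635 -0.03525877  0.07604071] [0.65642652 0.16934683 0.08598942]
((563.3463745117188, 66.49298095703125), (181.43943786621094, 200.07554626464844), 2.6089975833892822)
stored top 67 [0.61711605 0.06131246 0.06856902]
lid 892 [ 0.59961189 -0.03565415  0.15033444] [0.65414047 0.17560072 0.29743651]
```

```bash
python3 -m crank '[{"dp":[0.004,0.03,0],"delta_rot":[0,0,0.0008],"fingers":-1},{"dp":[0.004,0.06,0],"delta_rot":[0,0,0],"fingers":-1},{"dp":[0.004,0.065,0],"delta_rot":[0,0,0],"fingers":-1},{"dp":[0.004,0.065,0],"delta_rot":[0,0,0],"fingers":-1},{"dp":[0.004,0.065,0],"delta_rot":[0,0,0],"fingers":-1},{"dp":[0.004,0.065,0],"delta_rot":[0,0,0],"fingers":-1},{"dp":[0.004,0.065,0],"delta_rot":[0,0,0],"fingers":-1},{"dp":[0.004,0.065,0],"delta_rot":[0,0,0],"fingers":-1},{"dp":[0.004,0.065,0],"delta_rot":[0,0,0],"fingers":-1},{"dp":[0.004,0.065,0],"delta_rot":[0,0,0],"fingers":-1},{"dp":[0.004,0.04,0],"delta_rot":[0,0,0],"fingers":-1},{"dp":[0,0.009,0],"delta_rot":[0,0,0],"fingers":-1}]'
python3 -m crank '[{"dp":[0,0,0],"delta_rot":[0,0,0],"fingers":-1},{"dp":[0,0,0],"delta_rot":[0,0,0],"fingers":-1}]'
python3 -c "
from h import *
go([.531,.0654,.111],.053)"
```

```text
t: 11.02
tcp_pos: [0.5286, 0.0691, 0.2621]
tool_rot: [-0.028, 1.0, 0.001, -0.003]
force: [0.1, -0.2, -0.4]
finger_gap: 0.272
gripper_force: 29.6
t: 11.18
tcp_pos: [0.5311, 0.0651, 0.2632]
tool_rot: [-0.027, 1.0, -0.0, -0.001]
force: [0.4, 0.0, -1.3]
finger_gap: 0.271
gripper_force: 29.6
turn tool z deg 0.04 units 0.0001
dp units [-0.0005  0.0006  0.3044] rows>= 4.0 tilt z [-0.003 -0.    -1.   ]
```

```bash
python3 -m crank '[{"dp":[0,0,0.03],"delta_rot":[0,0,0],"fingers":-1},{"dp":[0,0,0.05],"delta_rot":[0,0,0],"fingers":-1},{"dp":[0,0,0.05],"delta_rot":[0,0,0],"fingers":-1},{"dp":[0,0,0.05],"delta_rot":[0,0,0],"fingers":-1},{"dp":[0,0,0.05],"delta_rot":[0,0,0],"fingers":-1},{"dp":[0,0,0.04],"delta_rot":[0,0,0],"fingers":-1},{"dp":[0,0,0.02],"delta_rot":[0,0,0],"fingers":-1},{"dp":[0,0,0.008],"delta_rot":[0,0,0],"fingers":-1},{"dp":[0,0,0],"delta_rot":[0,0,0],"fingers":-1},{"dp":[0,0,0],"delta_rot":[0,0,0],"fingers":-1}]'
python3 -m crank '[{"dp":[0,0,0.001],"delta_rot":[0,0,0],"fingers":-1},{"dp":[0,0,0.001],"delta_rot":[0,0,0],"fingers":-1},{"dp":[0,0,0],"delta_rot":[0,0,0],"fingers":-1}]'
```

```text
t: 12.02
tcp_pos: [0.5325, 0.0644, 0.1159]
tool_rot: [-0.026, 1.0, -0.0, 0.001]
force: [0.0, -0.8, 0.0]
finger_gap: 0.272
gripper_force: 29.7
t: 12.27
tcp_pos: [0.5324, 0.0649, 0.1153]
tool_rot: [-0.026, 1.0, -0.0, 0.001]
force: [-0.6, 0.2, -0.6]
finger_gap: 0.268
gripper_force: 29.7
```

```bash
for i in 1 2; do python3 -m crank '[{"dp":[0,0,0.002],"delta_rot":[0,0,0],"fingers":-1},{"dp":[0,0,0.002],"delta_rot":[0,0,0],"fingers":-1},{"dp":[0,0,0],"delta_rot":[0,0,0],"fingers":-1}]'| egrep 'tcp|^force'; done
for i in 1 2; do python3 -m crank '[{"dp":[0,0,0.001],"delta_rot":[0,0,0],"fingers":-1},{"dp":[0,0,0.001],"delta_rot":[0,0,0],"fingers":-1},{"dp":[0,0,0],"delta_rot":[0,0,0],"fingers":-1}]'| egrep 'tcp|^force'; done
```

```text
tcp_pos: [0.5318, 0.065, 0.1125]
force: [0.1, -0.5, -0.7]
tcp_pos: [0.5318, 0.0649, 0.1102]
force: [0.4, 0.7, -0.8]
tcp_pos: [0.5319, 0.0649, 0.1093]
force: [0.0, 0.2, -1.4]
tcp_pos: [0.5319, 0.0649, 0.1092]
force: [-1.9, -0.3, 6.0]
```

```bash
python3 -m crank '[{"dp":[0,0,0],"delta_rot":[0,0,0],"fingers":0.1},{"dp":[0,0,0],"delta_rot":[0,0,0],"fingers":0.1},{"dp":[0,0,0],"delta_rot":[0,0,0],"fingers":0.1},{"dp":[0,0,0],"delta_rot":[0,0,0],"fingers":0.1},{"dp":[0,0,0],"delta_rot":[0,0,0],"fingers":0.1},{"dp":[0,0,-0.02],"delta_rot":[0,0,0],"fingers":0.1},{"dp":[0,0,-0.04],"delta_rot":[0,0,0],"fingers":0.1},{"dp":[0,0,-0.06],"delta_rot":[0,0,0],"fingers":0.1},{"dp":[0,0,-0.06],"delta_rot":[0,0,0],"fingers":0.1},{"dp":[0,0,-0.06],"delta_rot":[0,0,0],"fingers":-1},{"dp":[0,0,-0.06],"delta_rot":[0,0,0],"fingers":-1},{"dp":[0,0,-0.06],"delta_rot":[0,0,0],"fingers":-1}]'
python3 -m crank '[{"dp":[0,0,-0.06],"delta_rot":[0,0,0],"fingers":-1},{"dp":[0,0,-0.06],"delta_rot":[0,0,0],"fingers":-1},{"dp":[0,0,-0.06],"delta_rot":[0,0,0],"fingers":-1},{"dp":[0,0,-0.05],"delta_rot":[0,0,0],"fingers":-1},{"dp":[0,0,-0.02],"delta_rot":[0,0,0],"fingers":-1},{"dp":[0,0,0],"delta_rot":[0,0,0],"fingers":-1}]'
python3 - <<'E'
from h import *
snap('wrist','w4'); print(manip.sense()['tcp_pos'],manip.sense()['finger_gap'])
P,_=cloud('side0'); Q=P.reshape(-1,3); Q2=cloud('top0')[0].reshape(-1,3); Q=np.r_[Q,Q2]
m=(Q[:,0]>.67)&(Q[:,0]<.95)&(abs(Q[:,1]-.07)<.1)&(Q[:,2]>.05); Q=Q[m]
for x in np.arange(.67,.95,.03):
    k=(Q[:,0]>=x)&(Q[:,0]<x+.03)
    if k.any(): print(x.round(2),k.sum(),Q[k][:,2].max().round(3))
E
```

```text
t: 14.27
tcp_pos: [0.5314, 0.065, 0.2906]
tool_rot: [-0.026, 1.0, -0.0, 0.0]
force: [1.0, -1.0, -0.4]
finger_gap: 0.13
gripper_force: 0.0
t: 14.77
tcp_pos: [0.5326, 0.0649, 0.4166]
tool_rot: [-0.026, 1.0, -0.0, 0.003]
force: [0.6, -0.4, -0.5]
finger_gap: -0.003
gripper_force: 0.0
[0.53174318 0.06493504 0.41421694] -0.0020199345307065904
0.76 728 0.095
0.79 101 0.093
0.82 406 0.164
0.85 407 0.179
0.88 152 0.14
0.91 795 0.095
0.94 27 0.092
```

View pics/w4.png

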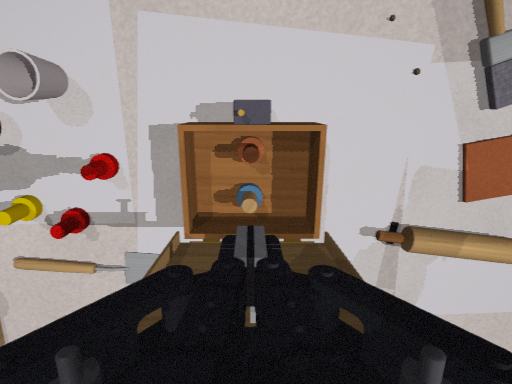

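The wrist view shows the terracotta stamp upright inside at the front (250,150), and the blue one behind it at (250,195). Now I go over and behind the lid.

```bash
python3 -m crank '[{"dp":[-0.03,0,0],"delta_rot":[0,0,0],"fingers":-1},{"dp":[-0.05,0,0],"delta_rot":[0,0,0],"fingers":-1},{"dp":[-0.06,0,0],"delta_rot":[0,0,0],"fingers":-1},{"dp":[-0.06,0,0],"delta_rot":[0,0,0],"fingers":-1},{"dp":[-0.06,0,0],"delta_rot":[0,0,0],"fingers":-1},{"dp":[-0.06,0,0],"delta_rot":[0,0,0],"fingers":-1},{"dp":[-0.04,0,0],"delta_rot":[0,0,0],"fingers":-1},{"dp":[0,0,0],"delta_rot":[0,0,0],"fingers":-1},{"dp":[0,0,0],"delta_rot":[0,0,0],"fingers":-1}]'
python3 -c "
from h import *
go([.715,.0745,.318],.053)"
```

```text
t: 15.57
tcp_pos: [0.7114, 0.0743, 0.4091]
tool_rot: [-0.026, 1.0, 0.0, -0.003]
force: [-0.4, -0.4, -0.1]
finger_gap: 0.002
gripper_force: 0.0
turn tool z deg -0.01 units -0.0
dp units [-8.400e-03 -1.000e-04  1.822e-01] rows>= 3.0 tilt z [-0.007  0.    -1.   ]
```

```bash
python3 -m crank '[{"dp":[0,0,0.03],"delta_rot":[0,0,0],"fingers":-1},{"dp":[0,0,0.05],"delta_rot":[0,0,0],"fingers":-1},{"dp":[0.01,0,0.05],"delta_rot":[0,0,0],"fingers":-1},{"dp":[0.02,0,0.04],"delta_rot":[0,0,0],"fingers":-1},{"dp":[0.02,0,0.012],"delta_rot":[0,0,0],"fingers":-1},{"dp":[0.01,0,0],"delta_rot":[0,0,0],"fingers":-1},{"dp":[0,0,0],"delta_rot":[0,0,0],"fingers":-1}]'
for i in 1 2 3; do python3 -m crank '[{"dp":[0.006,0,0],"delta_rot":[0,0,0],"fingers":-1},{"dp":[0.006,0,0],"delta_rot":[0,0,0],"fingers":-1}]'| egrep 'tcp|^force'; done
```

```text
t: 16.15
tcp_pos: [0.6794, 0.073, 0.3216]
tool_rot: [-0.026, 1.0, 0.0, -0.002]
force: [-0.4, -0.5, 0.1]
finger_gap: -0.001
gripper_force: 0.0
tcp_pos: [0.6762, 0.0725, 0.3238]
force: [-0.2, 0.6, -0.2]
tcp_pos: [0.6698, 0.0721, 0.3233]
force: [0.8, -0.9, -0.4]
tcp_pos: [0.6635, 0.0719, 0.3227]
force: [-0.2, 1.0, 0.6]
```

```bash
for i in 1 2 3; do python3 -m crank '[{"dp":[0.006,0,0],"delta_rot":[0,0,0],"fingers":-1},{"dp":[0.006,0,0.0002],"delta_rot":[0,0,0],"fingers":-1}]'| egrep 'tcp|^force'; done
python3 - <<'E'
import numpy as np
h=.008
def pt(t,r): return np.array([-r*np.cos(t)+.008*np.sin(t)+h, .093+r*np.sin(t)+.008*np.cos(t)+.073])
T=np.r_[np.linspace(1.4,0,15)]; prev=None
for t in T:
    r=.150+(1.5-t)/1.5*.035; q=pt(t,r)
    if prev is not None: print(round(t,2),'x rel hinge %.3f tcp z %.3f'%tuple(q),'units toolx %.3f z %.3f'%((prev[0]-q[0])/.5,(prev[1]-q[1])/.5))
    prev=q
E
```

```text
tcp_pos: [0.6579, 0.0716, 0.3225]
force: [1.8, -0.3, -0.5]
tcp_pos: [0.6519, 0.0712, 0.3222]
force: [2.7, -0.9, -1.2]
tcp_pos: [0.6456, 0.0709, 0.322]
force: [0.4, -0.7, -1.3]
1.3 x rel hinge -0.026 tcp z 0.317 units toolx 0.031 z 0.001
1.2 x rel hinge -0.041 tcp z 0.315 units toolx 0.032 z 0.004
1.1 x rel hinge -0.057 tcp z 0.312 units toolx 0.031 z 0.007
1.0 x rel hinge -0.073 tcp z 0.306 units toolx 0.031 z 0.011
0.9 x rel hinge -0.088 tcp z 0.299 units toolx 0.030 z 0.014
0.8 x rel hinge -0.102 tcp z 0.291 units toolx 0.029 z 0.017
0.7 x rel hinge -0.116 tcp z 0.281 units toolx 0.027 z 0.020
0.6 x rel hinge -0.129 tcp z 0.269 units toolx 0.026 z 0.023
0.5 x rel hinge -0.140 tcp z 0.256 units toolx 0.023 z 0.026
0.4 x rel hinge -0.151 tcp z 0.242 units toolx 0.021 z 0.029
0.3 x rel hinge -0.160 tcp z 0.226 units toolx 0.018 z 0.031
0.2 x rel hinge -0.167 tcp z 0.210 units toolx 0.015 z 0.033
0.1 x rel hinge -0.173 tcp z 0.192 units toolx 0.012 z 0.035
0.0 x rel hinge -0.177 tcp z 0.174 units toolx 0.008 z 0.036
```

Contact is at x ≈ 0.66, with small forces. I'll follow the arc, 3 rows per 0.1 rad.

```bash
python3 -m crank '[{"dp":[0.01,0,0.001],"delta_rot":[0,0,0],"fingers":-1},{"dp":[0.01,0,0.001],"delta_rot":[0,0,0],"fingers":-1},{"dp":[0.011,0,0.001],"delta_rot":[0,0,0],"fingers":-1},{"dp":[0.011,0,0.001],"delta_rot":[0,0,0],"fingers":-1},{"dp":[0.01,0,0.002],"delta_rot":[0,0,0],"fingers":-1},{"dp":[0.01,0,0.002],"delta_rot":[0,0,0],"fingers":-1}]'| egrep 'tcp|^force'
python3 -m crank '[{"dp":[0.011,0,0.002],"delta_rot":[0,0,0],"fingers":-1},{"dp":[0.01,0,0.002],"delta_rot":[0,0,0],"fingers":-1},{"dp":[0.01,0,0.003],"delta_rot":[0,0,0],"fingers":-1},{"dp":[0.01,0,0.003],"delta_rot":[0,0,0],"fingers":-1},{"dp":[0.01,0,0.004],"delta_rot":[0,0,0],"fingers":-1},{"dp":[0.01,0,0.004],"delta_rot":[0,0,0],"fingers":-1}]'| egrep 'tcp|^force'
```

```text
tcp_pos: [0.6142, 0.0692, 0.3182]
force: [1.9, 0.3, -1.4]
tcp_pos: [0.5839, 0.0676, 0.309]
force: [1.3, 0.4, -0.2]
```

```bash
python3 -m crank '[{"dp":[0.01,0,0.004],"delta_rot":[0,0,0],"fingers":-1},{"dp":[0.01,0,0.005],"delta_rot":[0,0,0],"fingers":-1},{"dp":[0.01,0,0.005],"delta_rot":[0,0,0],"fingers":-1},{"dp":[0.01,0,0.006],"delta_rot":[0,0,0],"fingers":-1},{"dp":[0.01,0,0.006],"delta_rot":[0,0,0],"fingers":-1},{"dp":[0.009,0,0.006],"delta_rot":[0,0,0],"fingers":-1}]'| egrep 'tcp|^force'
python3 -m crank '[{"dp":[0.009,0,0.007],"delta_rot":[0,0,0],"fingers":-1},{"dp":[0.009,0,0.007],"delta_rot":[0,0,0],"fingers":-1},{"dp":[0.009,0,0.007],"delta_rot":[0,0,0],"fingers":-1},{"dp":[0.009,0,0.008],"delta_rot":[0,0,0],"fingers":-1},{"dp":[0.008,0,0.008],"delta_rot":[0,0,0],"fingers":-1},{"dp":[0.008,0,0.008],"delta_rot":[0,0,0],"fingers":-1}]'| egrep 'tcp|^force'
python3 -m crank '[{"dp":[0.008,0,0.009],"delta_rot":[0,0,0],"fingers":-1},{"dp":[0.008,0,0.009],"delta_rot":[0,0,0],"fingers":-1},{"dp":[0.007,0,0.009],"delta_rot":[0,0,0],"fingers":-1},{"dp":[0.007,0,0.01],"delta_rot":[0,0,0],"fingers":-1},{"dp":[0.007,0,0.01],"delta_rot":[0,0,0],"fingers":-1},{"dp":[0.006,0,0.01],"delta_rot":[0,0,0],"fingers":-1}]'| egrep 'tcp|^force'
```

```text
tcp_pos: [0.5543, 0.0661, 0.2928]
force: [1.6, -0.5, -0.1]
tcp_pos: [0.5285, 0.0647, 0.2703]
force: [1.9, -0.3, 0.1]
tcp_pos: [0.5071, 0.0636, 0.2416]
force: [1.4, 0.6, 0.7]
```

```bash
python3 -m crank '[{"dp":[0.007,0,0.01],"delta_rot":[0,0,0],"fingers":-1},{"dp":[0.007,0,0.01],"delta_rot":[0,0,0],"fingers":-1},{"dp":[0.007,0,0.01],"delta_rot":[0,0,0],"fingers":-1},{"dp":[0.006,0,0.01],"delta_rot":[0,0,0],"fingers":-1},{"dp":[0.006,0,0.01],"delta_rot":[0,0,0],"fingers":-1},{"dp":[0.006,0,0.01],"delta_rot":[0,0,0],"fingers":-1}]'| egrep 'tcp|^force'
python3 -m crank '[{"dp":[0.006,0,0.01],"delta_rot":[0,0,0],"fingers":-1},{"dp":[0.006,0,0.01],"delta_rot":[0,0,0],"fingers":-1},{"dp":[0.005,0,0.01],"delta_rot":[0,0,0],"fingers":-1},{"dp":[0.005,0,0.008],"delta_rot":[0,0,0],"fingers":-1},{"dp":[0.004,0,0.006],"delta_rot":[0,0,0],"fingers":-1},{"dp":[0,0,0],"delta_rot":[0,0,0],"fingers":-1}]'| egrep 'tcp|^force'
```

```text
tcp_pos: [0.4876, 0.0626, 0.2116]
force: [2.5, -0.3, 0.9]
tcp_pos: [0.4737, 0.0619, 0.1893]
force: [-0.7, -0.4, 2.0]
```

```bash
python3 -m crank '[{"dp":[0,0,0.003],"delta_rot":[0,0,0],"fingers":-1},{"dp":[0,0,0.003],"delta_rot":[0,0,0],"fingers":-1},{"dp":[0,0,0.003],"delta_rot":[0,0,0],"fingers":-1},{"dp":[0,0,0.003],"delta_rot":[0,0,0],"fingers":-1},{"dp":[0,0,0.003],"delta_rot":[0,0,0],"fingers":-1},{"dp":[0,0,0.003],"delta_rot":[0,0,0],"fingers":-1},{"dp":[0,0,0.003],"delta_rot":[0,0,0],"fingers":-1},{"dp":[0,0,0.003],"delta_rot":[0,0,0],"fingers":-1},{"dp":[0,0,0],"delta_rot":[0,0,0],"fingers":-1}]'| egrep 'tcp|^force'
for i in 1 2; do python3 -m crank '[{"dp":[0,0,0.002],"delta_rot":[0,0,0],"fingers":-1},{"dp":[0,0,0.001],"delta_rot":[0,0,0],"fingers":-1},{"dp":[0,0,0],"delta_rot":[0,0,0],"fingers":-1}]'| egrep 'tcp|^force'; done
```

```text
tcp_pos: [0.4747, 0.0619, 0.1779]
force: [-2.3, -0.7, 2.6]
tcp_pos: [0.4747, 0.0619, 0.1765]
force: [-2.0, -0.4, 2.5]
tcp_pos: [0.4747, 0.0619, 0.175]
force: [-2.2, 0.3, 3.9]
```

```bash
for i in 1 2 3; do python3 -m crank '[{"dp":[0,0,0.0015],"delta_rot":[0,0,0],"fingers":-1},{"dp":[0,0,0.0015],"delta_rot":[0,0,0],"fingers":-1},{"dp":[0,0,0],"delta_rot":[0,0,0],"fingers":-1}]'| egrep 'tcp|^force'; done
```

```text
tcp_pos: [0.4748, 0.0619, 0.1735]
force: [-2.8, -0.4, 4.2]
tcp_pos: [0.4748, 0.0619, 0.172]
force: [-3.8, 0.0, 3.5]
tcp_pos: [0.4748, 0.0619, 0.1705]
force: [-4.0, 1.0, 4.7]
```

```bash
for i in 1 2; do python3 -m crank '[{"dp":[0.001,0,0.001],"delta_rot":[0,0,0],"fingers":-1},{"dp":[0,0,0.001],"delta_rot":[0,0,0],"fingers":-1},{"dp":[0,0,0],"delta_rot":[0,0,0],"fingers":-1}]'| egrep 'tcp|^force'; done
python3 -m crank '[{"dp":[0,0,0.001],"delta_rot":[0,0,0],"fingers":-1},{"dp":[0,0,0],"delta_rot":[0,0,0],"fingers":-1}]'| egrep 'tcp|^force'
```

```text
tcp_pos: [0.4747, 0.0619, 0.1696]
force: [-2.9, 0.4, 5.2]
tcp_pos: [0.4745, 0.0619, 0.1688]
force: [-2.4, 0.7, 5.7]
tcp_pos: [0.4746, 0.0619, 0.1683]
force: [-2.2, 0.7, 5.2]
```

```bash
for i in 1 2; do python3 -m crank '[{"dp":[0,0,0.001],"delta_rot":[0,0,0],"fingers":-1},{"dp":[0,0,0],"delta_rot":[0,0,0],"fingers":-1}]'| egrep 'tcp|^force'; done
```

```text
tcp_pos: [0.4746, 0.0619, 0.1678]
force: [-2.7, 1.3, 5.3]
tcp_pos: [0.4745, 0.0619, 0.1675]
force: [-2.9, 0.5, 6.5]
```

```bash
for i in 1 2; do python3 -m crank '[{"dp":[0,0,0.0006],"delta_rot":[0,0,0],"fingers":-1},{"dp":[0,0,0],"delta_rot":[0,0,0],"fingers":-1}]'| egrep 'tcp|^force'; done
```

```text
tcp_pos: [0.4745, 0.0619, 0.1673]
force: [-3.3, 0.5, 9.3]
tcp_pos: [0.4745, 0.0619, 0.1671]
force: [-4.0, 0.7, 9.3]
```

At the hard stop (over 9 N and no more travel). I let go straight up and check.

```bash
python3 -m crank '[{"dp":[0,0,-0.02],"delta_rot":[0,0,0],"fingers":-1},{"dp":[0,0,-0.04],"delta_rot":[0,0,0],"fingers":-1},{"dp":[0,0,-0.06],"delta_rot":[0,0,0],"fingers":-1},{"dp":[0,0,-0.06],"delta_rot":[0,0,0],"fingers":-1},{"dp":[0.03,0,-0.06],"delta_rot":[0,0,0],"fingers":-1},{"dp":[0.03,0,-0.06],"delta_rot":[0,0,0],"fingers":-1},{"dp":[0.03,0.03,-0.04],"delta_rot":[0,0,0],"fingers":-1},{"dp":[0,0.06,0],"delta_rot":[0,0,0],"fingers":-1},{"dp":[0,0.06,0],"delta_rot":[0,0,0],"fingers":-1},{"dp":[0,0.06,0],"delta_rot":[0,0,0],"fingers":-1},{"dp":[0,0.06,0],"delta_rot":[0,0,0],"fingers":-1},{"dp":[0,0.06,0],"delta_rot":[0,0,0],"fingers":-1}]'
python3 -m crank '[{"dp":[0,0.06,0],"delta_rot":[0,0,0],"fingers":-1},{"dp":[0,0.06,0],"delta_rot":[0,0,0],"fingers":-1},{"dp":[0,0.06,0],"delta_rot":[0,0,0],"fingers":-1},{"dp":[0,0.05,0],"delta_rot":[0,0,0],"fingers":-1},{"dp":[0,0,0],"delta_rot":[0,0,0],"fingers":-1},{"dp":[0,0,0],"delta_rot":[0,0,0],"fingers":-1},{"dp":[0,0,0],"delta_rot":[0,0,0],"fingers":-1},{"dp":[0,0,0],"delta_rot":[0,0,0],"fingers":-1}]'
python3 - <<'E'
from h import *
snap('top','top5'); snap('side','side5')
P,_=cloud('top5'); Q=P[145:228,205:292].reshape(-1,3); Q=Q[(Q[:,2]>.05)]
L=Q[(Q[:,2]>.09)]; print(len(L),L.min(0),L.max(0),np.median(L[:,2]))
for n in ('front','rear'):
    k=(L[:,0]<.5) if n=='front' else (L[:,0]>.6); print(n,np.median(L[k],0))
cv2.imwrite('pics/c5.png',np.hstack([cv2.imread('pics/side5.png')[80:384,100:500],cv2.imread('pics/top5.png')[80:384,60:460]]))
E
```

```text
t: 24.98
tcp_pos: [0.4216, 0.226, 0.3369]
tool_rot: [-0.026, 1.0, 0.001, 0.002]
force: [0.9, -0.4, -0.4]
finger_gap: -0.003
gripper_force: 0.0
t: 25.65
tcp_pos: [0.4146, 0.3383, 0.3364]
tool_rot: [-0.026, 1.0, -0.0, 0.0]
force: [0.6, 0.0, -0.4]
finger_gap: -0.001
gripper_force: 0.0
5113 [ 0.45155699 -0.04257485  0.09520281] [0.6620273  0.17577817 0.10942134] 0.10207617092334731
front [0.47740192 0.06779765 0.10254794]
rear [0.62905857 0.06506641 0.10170879]
```

View pics/c5.png

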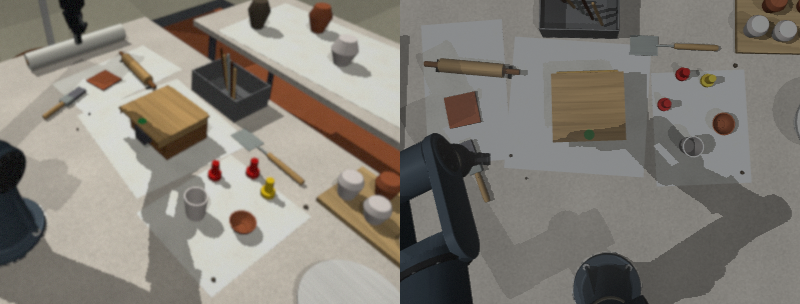

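The lid is latched and level (front 0.1025 m, rear 0.1017 m, as at the start), the other things have not moved, and the robot is clear.

```bash
python3 -c "
from station import manip
print(manip.sign_off())"
```

```text
the job is handed in; nothing more can be done
None
```

The terracotta-footed stamp stands upright in the front half of the box, the lid is latched level again, the other things look undisturbed, and the job was handed in at about 26 s; the hardest measured press on the lid was about 14 N.

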